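Tap the taper arbor home in the block-mounting stand

TASK

Take the round-headed arbor with the tapered shank out of the white rack, stand it in the brass taper bush of the grey mounting stand and let go. Then take the white tapper from its pad and drive the arbor down with it in short taps of 2 to 3 mm, lifting off after each, until it goes solid and sinks no further (the depth at which it locks differs each time and must be felt); then lift off, give one more firm tap of about 20 N (at least 15 N) to prove that it is locked, and stand the tapper back on its pad. No blow may exceed 40 N, do not drive the arbor home with the fingers themselves, and leave the square-headed arbor, the bottle and the slide box alone.

Things in the scene. Friction and masses are not known exactly. Their poses are not given: they have to be found in the camera images.
- arbor: Steel arbor, 91 mm tall, 0.22 kg, upright in one of the rack's holes. Origin: centre of the shank's tip, z up its axis. From there: tapered shank 0-45 mm (13.6 mm wide at the tip, 24 mm above; it wedges itself in the bush), round flange 34 mm wide 45-51 mm, round head 26 mm wide 51-91 mm (grip at about 74 mm), flat top.
- arbor_top (a point): Centre of the arbor's flat top, 91 mm above the arbor's origin.
- stand: Fixed grey block 90 x 90 mm, top 80 mm above its origin (centre of the underside, on the bench), with a dark base plate 130 x 110 x 10 mm. In its upright 37 mm hole sits the brass taper bush, a stiff press fit without spring: below about 10 N it does not move, above that it sinks while pressed and stays where left (up to 20 mm).
- bush_mouth (a point): Centre of the rim of the brass taper bush (36 mm outside), 94 to 96 mm above the bench at the start; it sinks with the bush. z up. The bore is 23.4 mm wide at the mouth and 15 mm at its lower end 42 mm down. An arbor set in by hand stops with its tip about 43 mm below the rim.
- latch (a joint): Travel of the lock plate hidden in the stand below the bore, m: 0 = untouched, 0.003 = fully down on its solid stop (arbor locked; it stays down). The arbor's tip reaches it after roughly 3 to 14 mm of sinking and must push it down the last 3 mm (2 N more than the bush alone); then the force rises steeply. Starts at 0.
- rack: Fixed white block 80 x 160 mm (x, y of its frame), 60 mm high, origin at the centre of its underside; two upright through holes 26 mm wide at y = +40 and -40 mm, one arbor hanging in each by its flange.
- spare: The other arbor in the rack, to be left alone: straight 20 mm shank, 34 mm flange and a square head 26 x 26 mm, 91 mm tall. Origin: centre of the shank's tip.
- tapper: White plastic hand tapper standing upright on its pad, 100 mm tall, 0.25 kg. Origin: centre of its flat lower striking face; z up. Striking head 36 mm in diameter from 0 to 34 mm, grey round handle 22 mm in diameter from 34 to 92 mm (grip here, e.g. at 64 mm), knob 26 mm to 100 mm.
- pad: Fixed round cork pad, 68 mm in diameter, 6 mm thick, origin at the centre of its underside; the tapper stands on it.
- reagent: Amber bottle, 54 mm in diameter, 100 mm tall, origin at the centre of its underside; bystander.
- slidebox: Grey closed slide box 75 x 160 x 32 mm, origin at the centre of its underside; bystander.
Not all that is in view belongs to the job. Leave any orange or turquoise look-alike of the arbor alone.

How it is judged:
By the outcome, as a careful person would: the job done as asked, in the order asked, and still so for the second after the job is handed in, with the robot touching nothing.
It also fails if it takes over 67 s, if anything falls off the work surface, if the arm or the gripper's body presses on something with over 40 N, if the wrist force passes 120 N, or if a joint passes its speed limit or range.

ROBOT

A 6-joint arm with a two-finger parallel gripper is mounted at the origin on the work surface. World frame = base frame: x ahead of the robot, y to its left, z up, the work surface at z = 0. Lengths are in m, angles in rad, forces in N, time in s.
With the tool pointing down it reaches from about 0.3 to 1 m from the base axis. Payload 5.1 kg.
Tool frame: the origin (TCP) lies at the very end of the fingers, on their centre line; the grasp point (between the pads) lies 19 mm behind it (ctrl.grip_depth is the distance from the TCP to the grasp point, in m); z points along the fingers, y is the line along which they close (so a half turn about z gives the same grasp; the last joint's range is limited). The gripper opens to 95 mm and grips with 3 to 60 N. Pads are 20 mm wide; open, the fingers measure 119 mm over their backs; the gripper's body (75 mm by 180 mm) begins 59 mm behind the grasp point.
Start: joints at [1.123, 0.124, 1.65, -0, 1.367, -0.083], TCP at [0.232, 0.607, 0.215] pointing down, gripper open.
Joint ranges: [-2.61, 2.61], [-1.02, 2.33], [0.03, 2.71], [-1.35, 4.49], [0.32, 2.68], [-2.91, 2.91]. Speed limits (rad/s): [2.57, 2.57, 3.14, 3.14, 3.14, 3.14].

INTERFACE

Orientations are given as a unit quaternion [x, y, z, w].
In Python, from rig import sense, cams, ctrl gives the robot as it stands.
- The arm moves only by the tool drive_tool, never from a script. Its argument "plan" is a list of rows, each a list of 7 numbers: the shift along the tool's x, y, z in cm, then the turn, a rotation vector about the tool's x, y, z in degrees, then the opening, from 0 (shut) to 1 (fully open). A call has 1 to 10 rows; each row shifts and turns the commanded pose from where the row before left it, along the tool's axes as they then stand; what a row does not reach is not made up. A row lasts 1/10 s, in which the tool goes at most 50 mm and 8.59 degrees, less where a joint would pass 70% of its speed; a pose out of reach is approached as far as the arm can. A call with a gripper value outside its range is refused whole. The fingers move at their own pace and stop on an object; the grip force is fixed at half the most. Time passes only in rows, so rows that do not move let the fingers close. It gives the time, the measured TCP pose, the force, the opening and the grip force at its end, in the units of the state.
- sense(): the state, without advancing time (a new reading comes with each control period).
- cams.capture(name): name is "side" or "top" or "wrist"; returns a dict with "color" (384x512x3 uint8, red, green, blue), "K" (3x3 intrinsics, pixels), "dist_coeffs" ([k1, k2, p1, p2, k3] as OpenCV has them; the pictures are not rectified), "R" (3x3) and "t" (3): a world point X has camera coordinates R X + t. Camera axes: x right, y down, z forward; pixel columns grow to the right and rows downward; lengths in m; the calibration is good to about 2 mm. A picture is of the moment at which its call begins. There is no depth.
- ctrl.hand_in(): hands the job in; it is judged then, once.
The state is a dict: "time_s": time; "joints": joint angles; "qvel": joint speeds; "tau": joint torques, N m; "tool_pos": TCP position; "tool_rot": TCP orientation; "ft_force": force on the tool from outside, world axes, zero at the start; "moment": the same for the moment, N m; "grip_width": opening from 0.0 (shut) to 1.0 (fully open); "gripper_force": force on a finger pad.
Only numpy, scipy, OpenCV 4.12 (cv2) and the standard library are available. Lean on these libraries where they do the work, as an engineer would, in place of code of your own. Each camera call takes 0.05 s, during which the arm holds its last target. There are 200 camera calls.

## Working session

There is one attempt and no reset: what is moved stays moved. The work goes in short steps, Python scripts to look and compute and a tool call to move; the robot and the scene stay as the last step left them, time stands still between calls to the robot, and variables do not carry over. Pictures are saved under pics/ and viewed, at most 10 in all, crops included, and the job is handed in when it is done.

Besides the shell and the picture viewer there is one more tool, called after "Request:" as name(argument=value, ...), one argument or row to a line, values as JSON. drive_tool: Moves the arm, as the interface text tells. Its arguments: {"type":"object","properties":{"plan":{"type":"array"}},"required":["plan"]}

```bash
mkdir -p pics; python3 - <<'E'
from rig import sense,cams,ctrl
import cv2,pickle
d={}
for n in ["side","top","wrist"]:
    c=cams.capture(n); d[n]=c
    cv2.imwrite(f"pics/{n}0.png",cv2.resize(c["color"][:,:,::-1],None,fx=1.5,fy=1.5,interpolation=cv2.INTER_CUBIC))
    print(n,(-c["R"].T@c["t"]).round(3),c["R"][2].round(2))
pickle.dump(d,open("cap0.pkl","wb"))
print(sense())
E
```

```text
side [ 0.566 -0.694  0.867] [ 0.05  0.69 -0.72]
top [0.454 0.003 0.936] [ 0.19  0.03 -0.98]
wrist [0.158 0.636 0.385] [ 0.26 -0.1  -0.96]
{'time_s': 0.15, 'joints': array([ 1.12337705e+00,  1.24403112e-01,  1.65135283e+00, -2.41146655e-06,
        1.36748107e+00, -8.26168193e-02]), 'qvel': array([ 5.48252072e-04,  4.52489317e-04, -3.54324284e-03,  8.85487224e-04,
       -6.52734771e-05, -2.74622326e-03]), 'tau': array([ 4.38658608e-04, -4.18192291e+01, -3.60471869e+01,  7.75671308e-02,
        4.68663115e-02, -8.81468236e-05]), 'tool_pos': array([0.23172135, 0.60676631, 0.21364289]), 'tool_rot': array([ 1.81391187e-01,  9.83410678e-01, -7.93784471e-04, -2.14211229e-04]), 'ft_force': array([-0.23435632,  0.11732929, -0.39254768]), 'moment': array([ 0.03112016,  0.0171737 , -0.02138411]), 'gripper_force': 0.0, 'grip_width': 1.0010859581041627}
```

View pics/top0.png

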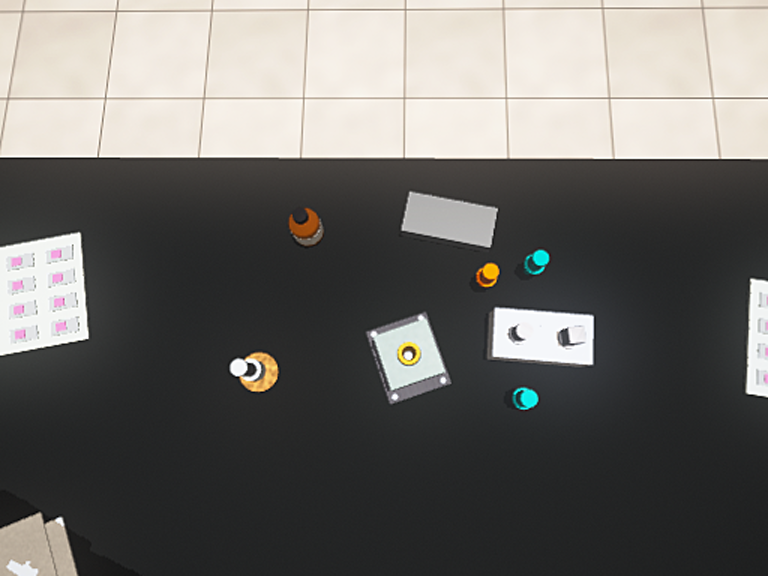

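View pics/side0.png

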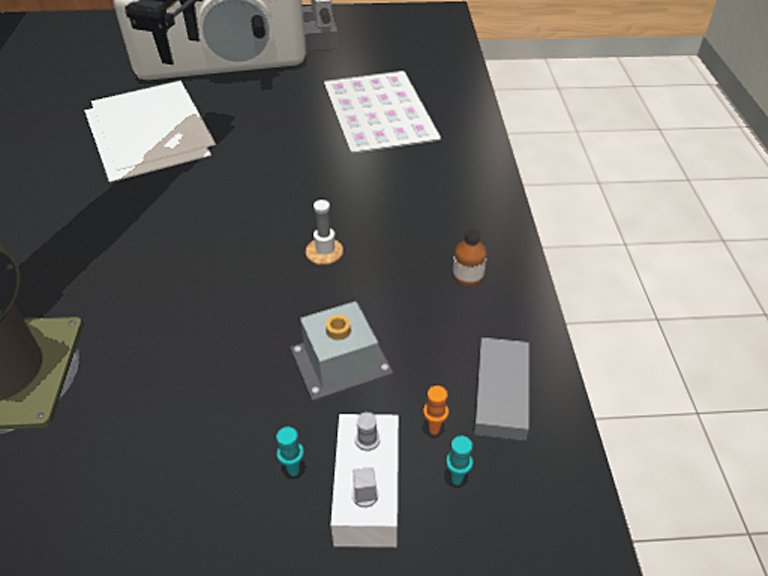

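The top view shows the round-headed arbor at about (518,333), the bush at (409,354) and the tapper at (240,368). In the side view they are at (367,418), (339,326) and (322,207). The square-headed arbor is in the right-hand rack hole. I'll enlarge these.

```bash
cat > h.py <<'E'
import cv2,numpy as np,pickle
from scipy.optimize import least_squares
def ray(c,uv):
    p=cv2.undistortPoints(np.array([[uv]],float),c["K"],c["dist_coeffs"])[0,0]
    d=c["R"].T@np.array([p[0],p[1],1]); o=-c["R"].T@c["t"]; return o,d/np.linalg.norm(d)
def atz(c,uv,z):
    o,d=ray(c,uv); return o+d*(z-o[2])/d[2]
def tri(cs,uvs):
    A=np.zeros((3,3));b=np.zeros(3);L=[]
    for c,uv in zip(cs,uvs):
        o,d=ray(c,uv);M=np.eye(3)-np.outer(d,d);A+=M;b+=M@o;L.append((o,M))
    X=np.linalg.solve(A,b); return X,[np.linalg.norm(M@(X-o)) for o,M in L]
def proj(c,X):
    return cv2.projectPoints(np.array(X,float).reshape(-1,3),cv2.Rodrigues(c["R"])[0],c["t"],c["K"],c["dist_coeffs"])[0][:,0]
def crop(c,ctr,h=16,s=8):
    u,v=map(int,ctr); im=c["color"][v-h:v+h,u-h:u+h,::-1]
    im=cv2.resize(im,None,fx=s,fy=s,interpolation=cv2.INTER_CUBIC).copy()
    for k in range(0,2*h,4): # ticks
        cv2.line(im,(k*s,0),(k*s,5 if k%8 else 12),(0,255,0),1);cv2.line(im,(0,k*s),(5 if k%8 else 12,k*s),(0,255,0),1)
    cv2.putText(im,f"{u-h},{v-h}",(14,22),0,0.45,(0,255,0),1); return im
E
python3 - <<'E'
from h import *
d=pickle.load(open("cap0.pkl","rb"))
T=[(346,222),(272,236),(164,247)];S=[(245,285),(226,218),(215,147)]
im=np.vstack([np.hstack([crop(d["top"],p) for p in T]),np.hstack([crop(d["side"],p) for p in S])])
cv2.imwrite("pics/crops.png",im)
E
```

```text
(no output)
```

View pics/crops.png

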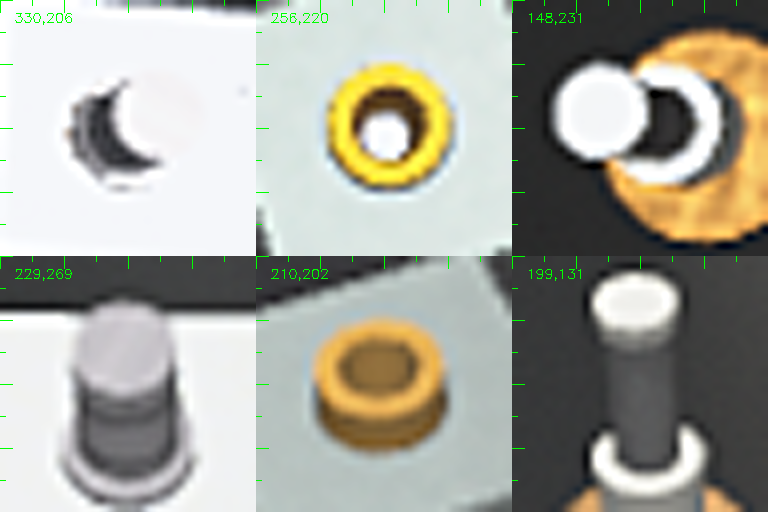

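```bash
python3 - <<'E'
from h import *
d=pickle.load(open("cap0.pkl","rb"))
f=lambda o,x,y:(o[0]+(x+.5)/8-.5,o[1]+(y+.5)/8-.5)
P={"arbor":(f((330,206),158,115),f((229,269),124,92),.106),"bush":(f((256,220),133,126),f((210,202),125,112),.095),"tapper":(f((148,231),88,110),f((199,131),123,46),.106)}
for k,(a,b,z) in P.items():
    X,r=tri([d["top"],d["side"]],[a,b]); print(k,X.round(4),np.round(r,4),"top@z",atz(d["top"],a,z).round(4),"side@z",atz(d["side"],b,z).round(4))
# pad centre, rack corners(top picture/1.5)
c=d["top"]
print("pad",atz(c,(258/1.5,371/1.5),.006))
R=[atz(c,(x/1.5,y/1.5),.06) for x,y in [(495,308),(593,315),(593,366),(491,359)]];print("rack",np.round(R,3),np.mean(R,0))
for n,z,uv in [("teal1",.1,(525,398)),("orange",.09,(489,271)),("teal2",.09,(540,258))]:print(n,atz(c,(uv[0]/1.5,uv[1]/1.5),z).round(3))
E
```

```text
arbor [ 0.5636 -0.1887  0.1038] [0.0007 0.0007] top@z [ 0.5626 -0.1883  0.106 ] side@z [ 0.5643 -0.19    0.106 ]
bush [ 0.5272 -0.0097  0.0912] [0.001 0.001] top@z [ 0.5259 -0.0098  0.095 ] side@z [ 0.5284 -0.0128  0.095 ]
tapper [0.5011 0.2553 0.1021] [0. 0.] top@z [0.501  0.2541 0.106 ] side@z [0.5014 0.2504 0.106 ]
pad [0.49927754 0.24861628 0.006     ]
rack [[ 0.604 -0.153  0.06 ]
 [ 0.594 -0.312  0.06 ]
 [ 0.511 -0.307  0.06 ]
 [ 0.521 -0.144  0.06 ]] [ 0.55770634 -0.22896908  0.06      ]
teal1 [ 0.459 -0.187  0.1  ]
orange [ 0.66  -0.139  0.09 ]
teal2 [ 0.682 -0.222  0.09 ]
```

The arbor top is at (0.563, -0.189), the bush mouth at (0.527, -0.011) and the tapper at (0.501, 0.252). The heights agree within 4 mm of the known values. I'll align the tool with the world axes (tool x = -X, y = +Y, z = down), then travel to the arbor.

Request:
drive_tool(
  plan=[
    [0, 0, 0, 0, 0, -7, 1],
    [0, 0, 0, 0, 0, -7, 1],
    [0, 0, 0, 0, 0, -6.9, 1],
    [-1.85, -4.4, 0, 0, 0, 0, 1],
    [-1.85, -4.4, 0, 0, 0, 0, 1],
    [-1.85, -4.4, 0, 0, 0, 0, 1],
    [-1.85, -4.4, 0, 0, 0, 0, 1],
    [-1.85, -4.4, 0, 0, 0, 0, 1],
    [-1.85, -4.4, 0, 0, 0, 0, 1],
    [-1.85, -4.4, 0, 0, 0, 0, 1],
  ],
)

```text
time_s: 1.15
tool_pos: [0.3616, 0.2974, 0.2144]
tool_rot: [-0.0, 1.0, -0.0, 0.0]
ft_force: [1.3, 0.3, -0.4]
grip_width: 1.002
gripper_force: 0.0
```

Request:
drive_tool(
  plan=[
    [-1.85, -4.4, 0, 0, 0, 0, 0.6],
    [-1.85, -4.4, 0, 0, 0, 0, 0.6],
    [-1.85, -4.4, 0, 0, 0, 0, 0.6],
    [-1.85, -4.4, 0, 0, 0, 0, 0.6],
    [-1.85, -4.4, 0, 0, 0, 0, 0.6],
    [-1.85, -4.4, 0, 0, 0, 0, 0.6],
    [-1.85, -4.4, 0, 0, 0, 0, 0.6],
    [-1.85, -4.4, 0, 0, 0, 0, 0.6],
    [-1.85, -4.4, 0, 0, 0, 0, 0.6],
    [0, 0, 0, 0, 0, 0, 0.6],
  ],
)

```text
time_s: 2.15
tool_pos: [0.5288, -0.1013, 0.2142]
tool_rot: [0.003, 1.0, -0.001, -0.0]
ft_force: [-0.1, 0.7, 0.1]
grip_width: 0.601
gripper_force: 0.0
```

```bash
python3 - <<'E'
from rig import sense,cams,ctrl
from h import *
c=cams.capture("wrist"); pickle.dump(c,open("w1.pkl","wb"))
s=sense(); print({k:np.round(s[k],4) for k in ("time_s","tool_pos","tool_rot","grip_width","ft_force","joints")})
im=cv2.resize(c["color"][:,:,::-1],None,fx=1.5,fy=1.5,interpolation=cv2.INTER_CUBIC)
cv2.imwrite("pics/w1.png",im)
print(proj(c,[[.5634,-.189,.106],[.5634,-.189,.06]])*1.5)
E
```

```text
{'time_s': np.float64(2.2), 'tool_pos': array([ 0.5281, -0.099 ,  0.214 ]), 'tool_rot': array([ 2.1e-03,  1.0e+00,  2.0e-04, -7.0e-04]), 'grip_width': np.float64(0.6003), 'ft_force': array([-0.5514, -0.0057,  0.5449]), 'joints': array([-2.8530e-01, -1.2580e-01,  1.9008e+00,  1.0000e-04,  1.3680e+00,
       -1.8520e+00])}
[[250.51630222 331.39790341]
 [267.94254898 307.99431771]]
```

View pics/w1.png

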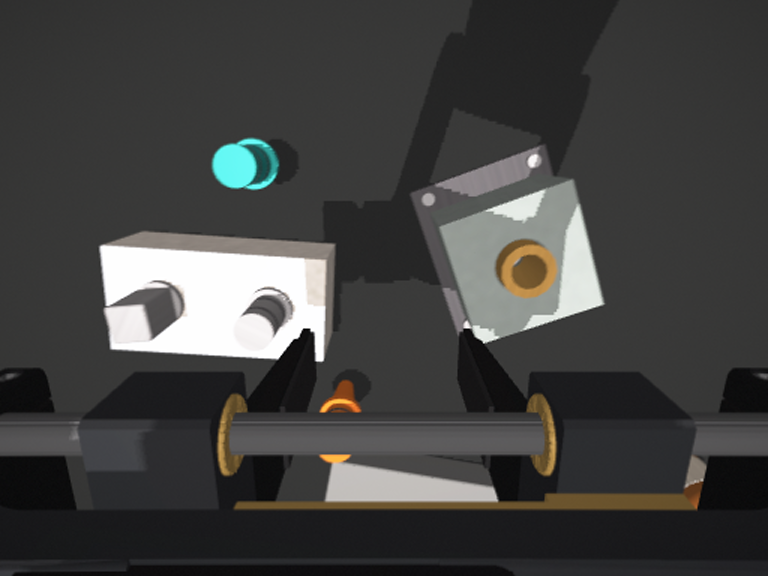

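The wrist view shows the arbor's top at about (257,333), where I predicted (250,331). The bush rim is at (528,269).

```bash
python3 - <<'E'
from h import *
c=pickle.load(open("w1.pkl","rb"))
for u,v,z in [(257,333,.106),(528,269,.095),(528,269,.094)]: print(atz(c,((u+.5)/1.5-.5,(v+.5)/1.5-.5),z).round(4))
E
```

```text
[ 0.5644 -0.185   0.106 ]
[ 0.5253 -0.0092  0.095 ]
[ 0.5255 -0.0089  0.094 ]
```

Request:
drive_tool(
  plan=[
    [-1.8, -4.4, 0, 0, 0, 0, 0.6],
    [-1.75, -4.4, 0, 0, 0, 0, 0.6],
    [0, 0, 0, 0, 0, 0, 0.6],
    [0, 0, 4, 0, 0, 0, 0.6],
    [0, 0, 4, 0, 0, 0, 0.6],
    [0, 0, 4, 0, 0, 0, 0.6],
    [0, 0, 2.2, 0, 0, 0, 0.6],
    [0, 0, 0, 0, 0, 0, 0.6],
    [0, 0, 0, 0, 0, 0, 0.2],
    [0, 0, 0, 0, 0, 0, 0.2],
  ],
)

```text
time_s: 3.2
tool_pos: [0.5649, -0.1847, 0.0751]
tool_rot: [-0.0, 1.0, -0.001, 0.002]
ft_force: [0.5, 0.6, -0.5]
grip_width: 0.489
gripper_force: 0.0
```

Request:
drive_tool(
  plan=[
    [0, 0, 0, 0, 0, 0, 0.2],
    [0, 0, 0, 0, 0, 0, 0.2],
    [0, 0, 0, 0, 0, 0, 0.2],
  ],
)

```text
time_s: 3.5
tool_pos: [0.5646, -0.1866, 0.0747]
tool_rot: [-0.0, 1.0, -0.002, 0.002]
ft_force: [0.2, -4.2, 3.7]
grip_width: 0.267
gripper_force: 30.0
```

Request:
drive_tool(
  plan=[
    [0, 0, -1, 0, 0, 0, 0.2],
    [0, 0, -3, 0, 0, 0, 0.2],
    [0, 0, -4, 0, 0, 0, 0.2],
    [0, 0, -4, 0, 0, 0, 0.2],
    [1, 4.4, 0, 0, 0, 0, 0.2],
    [1, 4.4, 0, 0, 0, 0, 0.2],
    [1, 4.4, 0, 0, 0, 0, 0.2],
    [0.8, 4.4, 0, 0, 0, 0, 0.2],
    [0, 0, 0, 0, 0, 0, 0.2],
    [0, 0, 0, 0, 0, 0, 0.2],
  ],
)

```text
time_s: 4.5
tool_pos: [0.5249, -0.0079, 0.1923]
tool_rot: [-0.001, 1.0, -0.0, -0.0]
ft_force: [1.5, 0.7, -2.1]
grip_width: 0.269
gripper_force: 30.0
```

```bash
python3 - <<'E'
from rig import sense,cams,ctrl
from h import *
w,s0=cams.capture("wrist"),cams.capture("side")
pickle.dump((w,s0),open("w2.pkl","wb"))
s=sense(); print({k:np.round(s[k],4) for k in ("time_s","tool_pos","tool_rot","grip_width","ft_force")})
a=cv2.resize(w["color"][130:330,230:430,::-1],None,fx=2,fy=2,interpolation=cv2.INTER_CUBIC)
b=cv2.resize(s0["color"][130:270,160:300,::-1],(400,400),interpolation=cv2.INTER_CUBIC)
cv2.imwrite("pics/w2.png",np.hstack([a,b]))
E
```

```text
{'time_s': np.float64(4.6), 'tool_pos': array([ 0.5254, -0.0094,  0.1924]), 'tool_rot': array([ 3.e-04,  1.e+00, -1.e-04, -2.e-04]), 'grip_width': np.float64(0.2685), 'ft_force': array([-0.498 , -0.2637, -2.1676])}
```

View pics/w2.png

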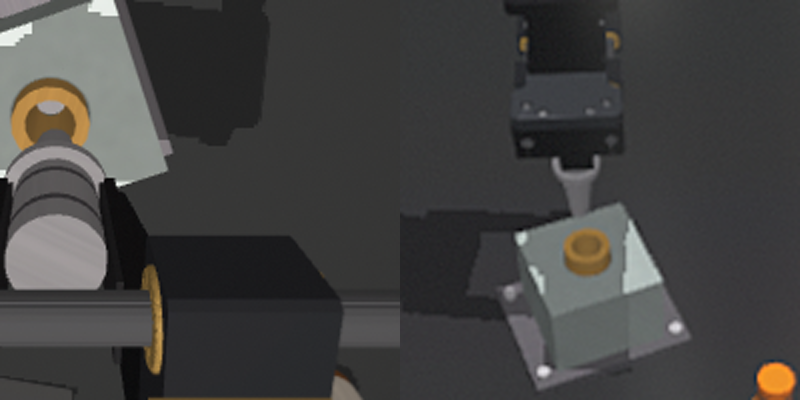

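The wrist crop shows the arbor held upright, with its top at (56,255) and the bush rim at (51,118). In the side crop the tip is at (182,213) and the rim at (187,251).

```bash
python3 - <<'E'
from h import *
w,s=pickle.load(open("w2.pkl","rb"))
print("arbor",atz(w,(230+28,130+127.5),.2237),atz(s,(160+182*.35,130+213*.35),.1327),"bush",atz(w,(255.5,189),.095),atz(s,(160+187*.35,130+251*.35),.095))
E
```

```text
arbor [ 0.52309171 -0.00725381  0.2237    ] [ 0.52722967 -0.0144985   0.1327    ] bush [ 0.52440077 -0.00920842  0.095     ] [ 0.52892354 -0.01950934  0.095     ]
```

Request:
drive_tool(
  plan=[
    [-0.15, -0.15, 1.5, 0, 0, 0, 0.2],
    [0, 0, 2, 0, 0, 0, 0.2],
    [0, 0, 1, 0, 0, 0, 0.2],
    [0, 0, 0.5, 0, 0, 0, 0.2],
    [0, 0, 0.5, 0, 0, 0, 0.2],
    [0, 0, 0, 0, 0, 0, 0.2],
  ],
)

```text
time_s: 5.2
tool_pos: [0.5268, -0.0105, 0.1372]
tool_rot: [0.0, 1.0, 0.0, -0.0]
ft_force: [0.4, -0.4, -2.4]
grip_width: 0.267
gripper_force: 30.0
```

Request:
drive_tool(
  plan=[
    [0, 0, 0.5, 0, 0, 0, 0.2],
    [0, 0, 0.5, 0, 0, 0, 0.2],
    [0, 0, 0.5, 0, 0, 0, 0.2],
    [0, 0, 0, 0, 0, 0, 0.2],
    [0, 0, 0, 0, 0, 0, 0.2],
  ],
)

```text
time_s: 5.7
tool_pos: [0.5268, -0.0102, 0.1225]
tool_rot: [-0.0, 1.0, 0.0, -0.0]
ft_force: [0.3, 0.3, -1.6]
grip_width: 0.265
gripper_force: 30.0
```

Request:
drive_tool(
  plan=[
    [0, 0, 0.4, 0, 0, 0, 0.2],
    [0, 0, 0.3, 0, 0, 0, 0.2],
    [0, 0, 0, 0, 0, 0, 0.2],
    [0, 0, 0, 0, 0, 0, 0.2],
  ],
)

```text
time_s: 6.1
tool_pos: [0.5272, -0.0102, 0.1156]
tool_rot: [0.0, 1.0, 0.0, 0.0]
ft_force: [2.0, 1.1, -3.4]
grip_width: 0.271
gripper_force: 30.0
```

Request:
drive_tool(
  plan=[
    [0, 0, 0.1, 0, 0, 0, 0.2],
    [0, 0, 0.05, 0, 0, 0, 0.2],
    [0, 0, 0, 0, 0, 0, 0.2],
    [0, 0, 0, 0, 0, 0, 0.2],
  ],
)

```text
time_s: 6.5
tool_pos: [0.5274, -0.0102, 0.1146]
tool_rot: [0.0, 1.0, 0.0, 0.001]
ft_force: [2.0, 0.9, -0.8]
grip_width: 0.268
gripper_force: 30.0
```

Request:
drive_tool(
  plan=[
    [-0.05, 0.03, 0.1, 0, 0, 0, 0.2],
    [0, 0, 0, 0, 0, 0, 0.2],
    [0, 0, 0, 0, 0, 0, 0.2],
  ],
)

```text
time_s: 6.8
tool_pos: [0.5275, -0.0101, 0.1132]
tool_rot: [0.0, 1.0, -0.0, 0.0]
ft_force: [2.3, -0.2, -1.2]
grip_width: 0.268
gripper_force: 30.0
```

Request:
drive_tool(
  plan=[
    [0, 0, 0.05, 0, 0, 0, 0.2],
    [0, 0, 0, 0, 0, 0, 0.2],
    [0, 0, 0, 0, 0, 0, 0.2],
  ],
)

```text
time_s: 7.1
tool_pos: [0.5276, -0.0101, 0.1128]
tool_rot: [0.0, 1.0, -0.0, 0.0]
ft_force: [2.3, 0.4, -0.2]
grip_width: 0.265
gripper_force: 30.0
```

Request:
drive_tool(
  plan=[
    [0, 0, 0, 0, 0, 0, 0.6],
    [0, 0, 0, 0, 0, 0, 0.6],
    [0, 0, 0, 0, 0, 0, 0.6],
    [0, 0, -3, 0, 0, 0, 0.6],
    [0, 0, -4, 0, 0, 0, 0.6],
    [0, 0, -4, 0, 0, 0, 0.6],
    [0.5, 4.5, 0, 0, 0, 0, 0.6],
    [0.5, 4.5, 0, 0, 0, 0, 0.6],
    [0.5, 4.5, 0, 0, 0, 0, 0.6],
    [0, 0, 0, 0, 0, 0, 0.6],
  ],
)

```text
time_s: 8.1
tool_pos: [0.5113, 0.1289, 0.2226]
tool_rot: [-0.003, 1.0, 0.001, -0.0]
ft_force: [0.5, 0.3, -0.6]
grip_width: 0.6
gripper_force: 0.0
```

```bash
python3 - <<'E'
from rig import sense,cams,ctrl
from h import *
w,s0=cams.capture("wrist"),cams.capture("side")
pickle.dump((w,s0),open("w3.pkl","wb"))
s=sense(); print({k:np.round(s[k],4) for k in ("time_s","tool_pos","tool_rot","grip_width","ft_force")})
a=cv2.resize(w["color"][:,:,::-1],(533,400),interpolation=cv2.INTER_CUBIC)
b=cv2.resize(s0["color"][150:250,190:256,::-1],(264,400),interpolation=cv2.INTER_CUBIC)
cv2.imwrite("pics/w3.png",np.hstack([a,b]))
print(proj(w,[[.5012,.252,.106]])*533/512)
E
```

```text
{'time_s': np.float64(8.2), 'tool_pos': array([0.512 , 0.1255, 0.2224]), 'tool_rot': array([-1.2e-03,  1.0e+00, -4.0e-04, -3.0e-04]), 'grip_width': np.float64(0.5968), 'ft_force': array([-0.2285,  0.1082, -0.2364])}
[[401.02213454 181.62741081]]
```

View pics/w3.png

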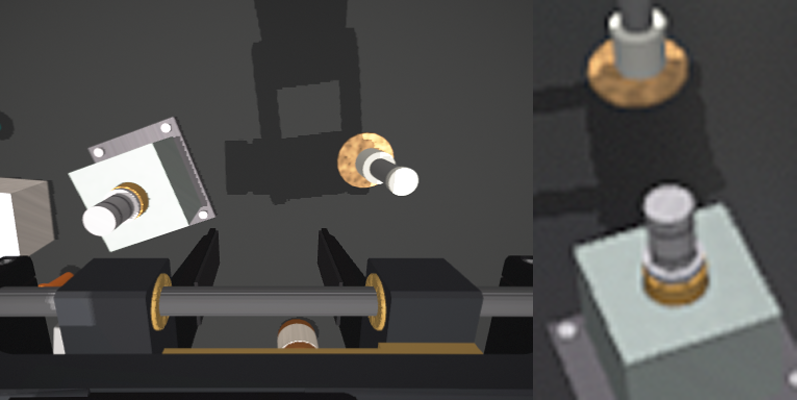

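The arbor stands upright in the bush, with its top at (99,220) in the wrist view. The tapper knob is at (402,181), as predicted. Next I'll grasp the tapper.

Request:
drive_tool(
  plan=[
    [0.4, 4.3, 0, 0, 0, 0, 0.6],
    [0.4, 4.2, 0, 0, 0, 0, 0.6],
    [0.3, 4.2, 0, 0, 0, 0, 0.6],
    [0, 0, 0, 0, 0, 0, 0.6],
    [0, 0, 4, 0, 0, 0, 0.6],
    [0, 0, 4, 0, 0, 0, 0.6],
    [0, 0, 4, 0, 0, 0, 0.6],
    [0, 0, 3, 0, 0, 0, 0.6],
    [0, 0, 2, 0, 0, 0, 0.6],
    [0, 0, 0, 0, 0, 0, 0.6],
  ],
)

```text
time_s: 9.2
tool_pos: [0.4991, 0.2488, 0.0487]
tool_rot: [0.001, 1.0, -0.002, -0.004]
ft_force: [-0.2, -0.7, 0.1]
grip_width: 0.598
gripper_force: 0.0
```

Request:
drive_tool(
  plan=[
    [0, 0, 0, 0, 0, 0, 0.15],
    [0, 0, 0, 0, 0, 0, 0.15],
    [0, 0, 0, 0, 0, 0, 0.15],
    [0, 0, 0, 0, 0, 0, 0.15],
    [0, 0, 0, 0, 0, 0, 0.15],
  ],
)

```text
time_s: 9.7
tool_pos: [0.502, 0.2523, 0.0537]
tool_rot: [-0.0, 1.0, 0.0, 0.001]
ft_force: [0.2, -0.2, 1.4]
grip_width: 0.26
gripper_force: 30.0
```

```bash
python3 - <<'E'
from h import *
w,s=pickle.load(open("w3.pkl","rb"))
print("arbor top",atz(w,(99*512/533,220*512/533),.143),atz(s,(190+136/4,150+205/4),.143))
E
```

```text
arbor top [ 0.52642975 -0.01051387  0.143     ] [ 0.52844385 -0.01452179  0.143     ]
```

Request:
drive_tool(
  plan=[
    [0, 0, -1, 0, 0, 0, 0.15],
    [0, 0, -4, 0, 0, 0, 0.15],
    [0, 0, -4.5, 0, 0, 0, 0.15],
    [0, 0, -4.5, 0, 0, 0, 0.15],
    [0, 0, -3.5, 0, 0, 0, 0.15],
    [-0.4, -4.4, 0, 0, 0, 0, 0.15],
    [-0.4, -4.4, 0, 0, 0, 0, 0.15],
    [-0.4, -4.4, 0, 0, 0, 0, 0.15],
    [-0.4, -4.4, 0, 0, 0, 0, 0.15],
    [-0.4, -4.4, 0, 0, 0, 0, 0.15],
  ],
)

```text
time_s: 10.7
tool_pos: [0.5207, 0.0305, 0.2277]
tool_rot: [-0.0, 1.0, -0.0, -0.0]
ft_force: [0.4, -0.1, -2.9]
grip_width: 0.258
gripper_force: 30.0
```

Request:
drive_tool(
  plan=[
    [-0.5, -4.25, 0, 0, 0, 0, 0.15],
    [0, 0, 0, 0, 0, 0, 0.15],
    [0, 0, 0, 0, 0, 0, 0.15],
  ],
)

```text
time_s: 11.0
tool_pos: [0.526, -0.0111, 0.2275]
tool_rot: [0.001, 1.0, 0.0, -0.0]
ft_force: [0.4, 0.5, -2.5]
grip_width: 0.262
gripper_force: 30.0
```

```bash
python3 - <<'E'
from rig import sense,cams,ctrl
from h import *
w,s0=cams.capture("wrist"),cams.capture("side")
pickle.dump((w,s0),open("w4.pkl","wb"))
s=sense(); print({k:np.round(s[k],4) for k in ("time_s","tool_pos","tool_rot","grip_width","ft_force")})
a=cv2.resize(w["color"][130:330,160:360,::-1],(400,400),interpolation=cv2.INTER_CUBIC)
b=cv2.resize(s0["color"][120:260,155:295,::-1],(400,400),interpolation=cv2.INTER_CUBIC)
cv2.imwrite("pics/w4.png",np.hstack([a,b]))
E
```

```text
{'time_s': np.float64(11.1), 'tool_pos': array([ 0.5261, -0.0097,  0.2275]), 'tool_rot': array([-3.e-04,  1.e+00,  3.e-04, -3.e-04]), 'grip_width': np.float64(0.2645), 'ft_force': array([-3.4560e-01,  1.4000e-03, -2.6713e+00])}
```

View pics/w4.png

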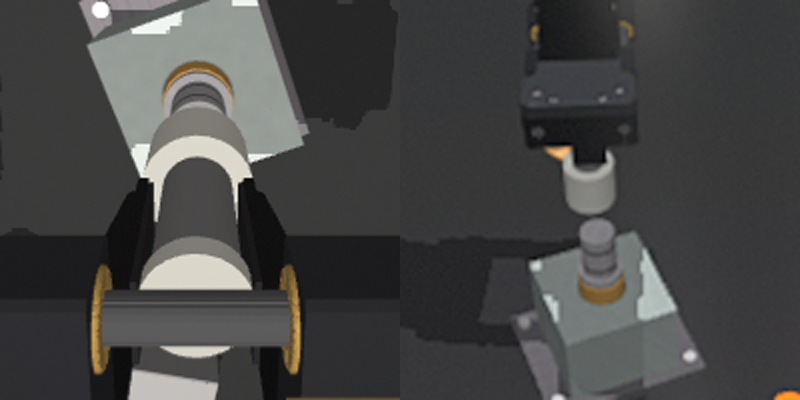

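The tapper is held upright by its handle above the arbor. In the side crop it sits at about column 590 (lower edge at row 212) and the arbor top is at (598,233). I'll check the x offset.

```bash
python3 - <<'E'
from h import *
w,s=pickle.load(open("w4.pkl","rb"))
f=lambda p:((p-[155,120])*400/140+[400,0]).round(1)
g=lambda p:((p-[160,130])*2).round(1)
P=[[.526,-.0097,.1798],[.526,-.0097,.2138],[.527,-.0105,.143],[.527,-.0105,.095]]
print("side\n",f(proj(s,P)),"\nwrist\n",g(proj(w,P+[[.526,-.0097,.2798]])))
E
```

```text
side
 [[590.9 192.8]
 [588.1 159. ]
 [595.2 228.3]
 [598.7 270.9]] 
wrist
 [[197.3 156.1]
 [197.8 191.6]
 [195.  129.7]
 [194.8 101.7]
 [199.6 308.9]]
```

Request:
drive_tool(
  plan=[
    [-0.2, 0, 1, 0, 0, 0, 0.15],
    [0, 0, 1, 0, 0, 0, 0.15],
    [0, 0, 1, 0, 0, 0, 0.15],
    [0, 0, 0.2, 0, 0, 0, 0.15],
    [0, 0, 0, 0, 0, 0, 0.15],
    [0, 0, 0, 0, 0, 0, 0.15],
  ],
)

```text
time_s: 11.7
tool_pos: [0.5285, -0.0104, 0.1958]
tool_rot: [-0.0, 1.0, -0.0, 0.0]
ft_force: [0.2, 0.2, -3.7]
grip_width: 0.264
gripper_force: 30.0
```

Request:
drive_tool(
  plan=[
    [0, 0, 0.1, 0, 0, 0, 0.15],
    [0, 0, 0.1, 0, 0, 0, 0.15],
    [0, 0, 0, 0, 0, 0, 0.15],
    [0, 0, 0, 0, 0, 0, 0.15],
  ],
)

```text
time_s: 12.1
tool_pos: [0.5284, -0.0105, 0.1938]
tool_rot: [0.0, 1.0, -0.0, 0.0]
ft_force: [0.8, 0.7, -1.6]
grip_width: 0.263
gripper_force: 30.0
```

Request:
drive_tool(
  plan=[
    [0, 0, 0.1, 0, 0, 0, 0.15],
    [0, 0, 0, 0, 0, 0, 0.15],
    [0, 0, 0, 0, 0, 0, 0.15],
  ],
)

```text
time_s: 12.4
tool_pos: [0.5284, -0.0105, 0.1926]
tool_rot: [0.0, 1.0, 0.0, -0.0]
ft_force: [0.8, -1.0, -2.5]
grip_width: 0.259
gripper_force: 30.0
```

Request:
drive_tool(
  plan=[
    [0, 0, 0.1, 0, 0, 0, 0.15],
    [0, 0, 0, 0, 0, 0, 0.15],
    [0, 0, 0, 0, 0, 0, 0.15],
  ],
)

```text
time_s: 12.7
tool_pos: [0.5284, -0.0105, 0.1916]
tool_rot: [-0.0, 1.0, -0.0, -0.0]
ft_force: [-0.2, 0.3, -2.5]
grip_width: 0.261
gripper_force: 30.0
```

Request:
drive_tool(
  plan=[
    [0, 0, 0.1, 0, 0, 0, 0.15],
    [0, 0, 0, 0, 0, 0, 0.15],
    [0, 0, 0, 0, 0, 0, 0.15],
  ],
)

```text
time_s: 13.0
tool_pos: [0.5284, -0.0105, 0.1906]
tool_rot: [-0.0, 1.0, 0.0, -0.0]
ft_force: [0.1, -0.0, -2.7]
grip_width: 0.258
gripper_force: 30.0
```

Request:
drive_tool(
  plan=[
    [0, 0, 0.1, 0, 0, 0, 0.15],
    [0, 0, 0, 0, 0, 0, 0.15],
    [0, 0, 0, 0, 0, 0, 0.15],
  ],
)

```text
time_s: 13.3
tool_pos: [0.5287, -0.0106, 0.1902]
tool_rot: [0.0, 1.0, -0.0, 0.0]
ft_force: [-1.4, 0.1, 0.0]
grip_width: 0.259
gripper_force: 30.0
```

Contact is at TCP z ≈ 0.1903. First tap:

Request:
drive_tool(
  plan=[
    [0, 0, 0.1, 0, 0, 0, 0.15],
    [0, 0, 0.1, 0, 0, 0, 0.15],
    [0, 0, 0, 0, 0, 0, 0.15],
  ],
)

```text
time_s: 13.6
tool_pos: [0.529, -0.0106, 0.1885]
tool_rot: [0.0, 1.0, -0.0, 0.001]
ft_force: [0.5, -0.7, 3.4]
grip_width: 0.261
gripper_force: 30.0
```

Request:
drive_tool(
  plan=[
    [0, 0, 0.1, 0, 0, 0, 0.15],
    [0, 0, 0, 0, 0, 0, 0.15],
  ],
)

```text
time_s: 13.8
tool_pos: [0.5286, -0.0106, 0.1869]
tool_rot: [-0.0, 1.0, -0.0, 0.0]
ft_force: [-0.1, -0.4, 3.8]
grip_width: 0.262
gripper_force: 30.0
```

Request:
drive_tool(
  plan=[
    [0, 0, -1, 0, 0, 0, 0.15],
    [0, 0, -2, 0, 0, 0, 0.15],
    [0, 0, -1, 0, 0, 0, 0.15],
    [0, 0, 0, 0, 0, 0, 0.15],
    [0, 0, 0, 0, 0, 0, 0.15],
  ],
)

```text
time_s: 14.3
tool_pos: [0.528, -0.0104, 0.2259]
tool_rot: [0.0, 1.0, 0.0, -0.001]
ft_force: [-0.1, 0.6, -2.5]
grip_width: 0.26
gripper_force: 30.0
```

```bash
python3 - <<'E'
from rig import sense,cams,ctrl
from h import *
w,s0=cams.capture("wrist"),cams.capture("side")
pickle.dump((w,s0),open("w5.pkl","wb"))
s=sense(); print({k:np.round(s[k],4) for k in ("time_s","tool_pos","grip_width","ft_force")})
o,os_=pickle.load(open("w4.pkl","rb"))
cr=lambda c,y0,y1,x0,x1:cv2.resize(c["color"][y0:y1,x0:x1,::-1],(400,300),interpolation=cv2.INTER_CUBIC)
cv2.imwrite("pics/w5.png",np.vstack([np.hstack([cr(o,210,315,190,330),cr(w,210,315,190,330)]),np.hstack([cr(os_,190,235,195,255),cr(s0,190,235,195,255)])]))
# template shift of knob between pics (wrist)
t=cv2.cvtColor(o["color"],cv2.COLOR_RGB2GRAY)[245:275,222:293]; m=cv2.cvtColor(w["color"],cv2.COLOR_RGB2GRAY)
r=cv2.matchTemplate(m[235:290,212:303],t,cv2.TM_CCOEFF_NORMED); print("knob shift",np.subtract(cv2.minMaxLoc(r)[3],(10,10)),r.max())
E
```

```text
{'time_s': np.float64(14.4), 'tool_pos': array([ 0.5277, -0.0104,  0.2253]), 'grip_width': np.float64(0.2642), 'ft_force': array([-0.0408, -0.3095, -2.9504])}
knob shift [0 0] 0.9999226
```

View pics/w5.png

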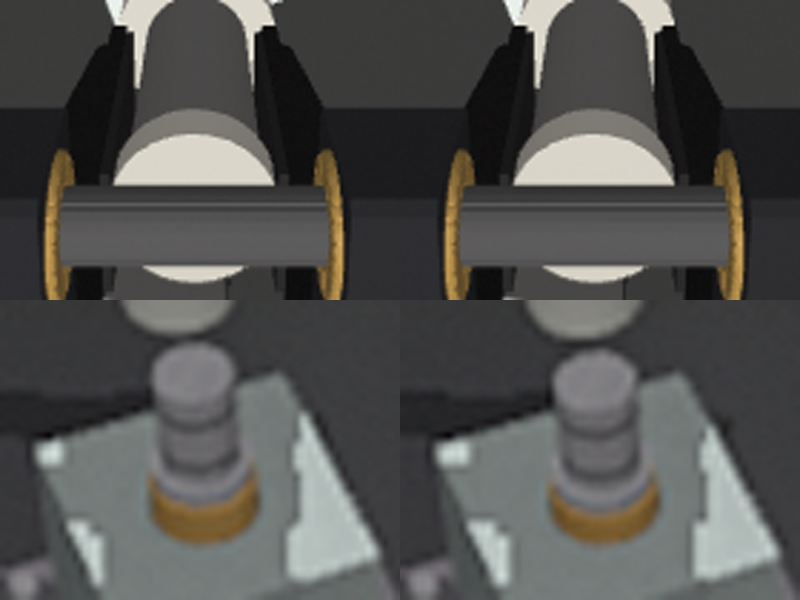

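Knob shift is 0, so the tapper did not slip in the fingers. The side crops show the bush rim about 3 mm lower, so the arbor sank. I'll keep tapping in small measured steps.

Request:
drive_tool(
  plan=[
    [0, 0, 2, 0, 0, 0, 0.15],
    [0, 0, 1.5, 0, 0, 0, 0.15],
    [0, 0, 0, 0, 0, 0, 0.15],
    [0, 0, 0, 0, 0, 0, 0.15],
  ],
)

```text
time_s: 14.8
tool_pos: [0.5279, -0.0104, 0.1907]
tool_rot: [0.0, 1.0, 0.0, -0.001]
ft_force: [0.1, 0.1, -2.5]
grip_width: 0.264
gripper_force: 30.0
```

Request:
drive_tool(
  plan=[
    [0, 0, 0.1, 0, 0, 0, 0.15],
    [0, 0, 0.1, 0, 0, 0, 0.15],
    [0, 0, 0.05, 0, 0, 0, 0.15],
    [0, 0, 0, 0, 0, 0, 0.15],
  ],
)

```text
time_s: 15.2
tool_pos: [0.5285, -0.0105, 0.1894]
tool_rot: [0.0, 1.0, -0.0, 0.0]
ft_force: [0.1, 0.2, -2.7]
grip_width: 0.262
gripper_force: 30.0
```

Request:
drive_tool(
  plan=[
    [0, 0, 0.1, 0, 0, 0, 0.15],
    [0, 0, 0, 0, 0, 0, 0.15],
  ],
)

```text
time_s: 15.4
tool_pos: [0.5284, -0.0105, 0.1881]
tool_rot: [0.0, 1.0, 0.0, -0.0]
ft_force: [0.6, -0.6, -2.7]
grip_width: 0.264
gripper_force: 30.0
```

Request:
drive_tool(
  plan=[
    [0, 0, 0.1, 0, 0, 0, 0.15],
    [0, 0, 0, 0, 0, 0, 0.15],
  ],
)

```text
time_s: 15.6
tool_pos: [0.5283, -0.0105, 0.187]
tool_rot: [0.0, 1.0, 0.0, -0.0]
ft_force: [-0.7, 0.5, -2.8]
grip_width: 0.263
gripper_force: 30.0
```

Request:
drive_tool(
  plan=[
    [0, 0, 0.1, 0, 0, 0, 0.15],
    [0, 0, 0, 0, 0, 0, 0.15],
  ],
)

```text
time_s: 15.8
tool_pos: [0.5287, -0.0105, 0.1867]
tool_rot: [0.0, 1.0, -0.0, 0.0]
ft_force: [-1.1, -0.6, -0.0]
grip_width: 0.263
gripper_force: 30.0
```

Request:
drive_tool(
  plan=[
    [0, 0, 0.1, 0, 0, 0, 0.15],
    [0, 0, 0.1, 0, 0, 0, 0.15],
  ],
)

```text
time_s: 16.0
tool_pos: [0.5294, -0.0106, 0.1857]
tool_rot: [0.0, 1.0, -0.0, 0.001]
ft_force: [-0.9, -0.0, 4.6]
grip_width: 0.262
gripper_force: 30.0
```

Request:
drive_tool(
  plan=[
    [0, 0, 0.05, 0, 0, 0, 0.15],
  ],
)

```text
time_s: 16.1
tool_pos: [0.5291, -0.0106, 0.1847]
tool_rot: [0.0, 1.0, -0.0, 0.001]
ft_force: [0.1, 0.0, 4.6]
grip_width: 0.264
gripper_force: 30.0
```

Request:
drive_tool(
  plan=[
    [0, 0, -0.5, 0, 0, 0, 0.15],
    [0, 0, -0.5, 0, 0, 0, 0.15],
    [0, 0, 0, 0, 0, 0, 0.15],
    [0, 0, 0.5, 0, 0, 0, 0.15],
    [0, 0, 0.3, 0, 0, 0, 0.15],
    [0, 0, 0.2, 0, 0, 0, 0.15],
    [0, 0, 0.1, 0, 0, 0, 0.15],
    [0, 0, 0.1, 0, 0, 0, 0.15],
    [0, 0, 0.05, 0, 0, 0, 0.15],
    [0, 0, 0, 0, 0, 0, 0.15],
  ],
)

```text
time_s: 17.1
tool_pos: [0.5287, -0.0105, 0.1816]
tool_rot: [-0.0, 1.0, -0.0, 0.0]
ft_force: [0.3, -0.7, 4.3]
grip_width: 0.262
gripper_force: 30.0
```

Request:
drive_tool(
  plan=[
    [0, 0, -0.5, 0, 0, 0, 0.15],
    [0, 0, -0.5, 0, 0, 0, 0.15],
    [0, 0, 0, 0, 0, 0, 0.15],
    [0, 0, 0.5, 0, 0, 0, 0.15],
    [0, 0, 0.3, 0, 0, 0, 0.15],
    [0, 0, 0.2, 0, 0, 0, 0.15],
    [0, 0, 0.1, 0, 0, 0, 0.15],
    [0, 0, 0.1, 0, 0, 0, 0.15],
    [0, 0, 0.05, 0, 0, 0, 0.15],
    [0, 0, 0, 0, 0, 0, 0.15],
  ],
)

```text
time_s: 18.1
tool_pos: [0.5288, -0.0105, 0.1793]
tool_rot: [0.0, 1.0, -0.0, 0.001]
ft_force: [-1.1, -0.4, 4.4]
grip_width: 0.265
gripper_force: 30.0
```

Request:
drive_tool(
  plan=[
    [0, 0, -0.5, 0, 0, 0, 0.15],
    [0, 0, -0.5, 0, 0, 0, 0.15],
    [0, 0, 0, 0, 0, 0, 0.15],
    [0, 0, 0.5, 0, 0, 0, 0.15],
    [0, 0, 0.3, 0, 0, 0, 0.15],
    [0, 0, 0.2, 0, 0, 0, 0.15],
    [0, 0, 0.1, 0, 0, 0, 0.15],
    [0, 0, 0.1, 0, 0, 0, 0.15],
    [0, 0, 0.05, 0, 0, 0, 0.15],
    [0, 0, 0, 0, 0, 0, 0.15],
  ],
)

```text
time_s: 19.1
tool_pos: [0.5293, -0.0106, 0.1779]
tool_rot: [0.0, 1.0, -0.0, 0.001]
ft_force: [-0.6, 0.7, 5.1]
grip_width: 0.262
gripper_force: 30.0
```

Request:
drive_tool(
  plan=[
    [0, 0, -0.5, 0, 0, 0, 0.15],
    [0, 0, -0.5, 0, 0, 0, 0.15],
    [0, 0, 0, 0, 0, 0, 0.15],
    [0, 0, 0.5, 0, 0, 0, 0.15],
    [0, 0, 0.3, 0, 0, 0, 0.15],
    [0, 0, 0.2, 0, 0, 0, 0.15],
    [0, 0, 0.1, 0, 0, 0, 0.15],
    [0, 0, 0.1, 0, 0, 0, 0.15],
    [0, 0, 0, 0, 0, 0, 0.15],
  ],
)

```text
time_s: 20.0
tool_pos: [0.5296, -0.0106, 0.1762]
tool_rot: [0.0, 1.0, -0.0, 0.002]
ft_force: [-1.7, 1.6, 6.2]
grip_width: 0.264
gripper_force: 30.0
```

Request:
drive_tool(
  plan=[
    [0, 0, -0.5, 0, 0, 0, 0.15],
    [0, 0, -0.5, 0, 0, 0, 0.15],
    [0, 0, 0, 0, 0, 0, 0.15],
    [0, 0, 0.5, 0, 0, 0, 0.15],
    [0, 0, 0.3, 0, 0, 0, 0.15],
    [0, 0, 0.2, 0, 0, 0, 0.15],
    [0, 0, 0.1, 0, 0, 0, 0.15],
    [0, 0, 0.1, 0, 0, 0, 0.15],
    [0, 0, 0, 0, 0, 0, 0.15],
  ],
)

```text
time_s: 20.9
tool_pos: [0.5307, -0.0106, 0.1762]
tool_rot: [0.0, 1.0, -0.0, 0.003]
ft_force: [-1.8, 1.1, 12.4]
grip_width: 0.261
gripper_force: 30.0
```

It has gone solid at z = 0.1762. The force is rising, about 15 N net, with no sinking. I'll lift off and give the firm proving tap.

Request:
drive_tool(
  plan=[
    [0, 0, -0.8, 0, 0, 0, 0.15],
    [0, 0, -0.7, 0, 0, 0, 0.15],
    [0, 0, 0, 0, 0, 0, 0.15],
    [0, 0, 0.5, 0, 0, 0, 0.15],
    [0, 0, 0.5, 0, 0, 0, 0.15],
    [0, 0, 0.3, 0, 0, 0, 0.15],
    [0, 0, 0.2, 0, 0, 0, 0.15],
    [0, 0, 0.1, 0, 0, 0, 0.15],
    [0, 0, 0.1, 0, 0, 0, 0.15],
    [0, 0, 0, 0, 0, 0, 0.15],
  ],
)

```text
time_s: 21.9
tool_pos: [0.5318, -0.0107, 0.1761]
tool_rot: [0.0, 1.0, -0.0, 0.005]
ft_force: [-2.7, 1.4, 18.1]
grip_width: 0.263
gripper_force: 30.0
```

The proving tap read about 20.8 N with no sinking. Now I'll return the tapper.

Request:
drive_tool(
  plan=[
    [0, 0, -2, 0, 0, 0, 0.15],
    [0, 0, -3, 0, 0, 0, 0.15],
    [0, 0, -1, 0, 0, 0, 0.15],
    [0.4, 4.4, 0, 0, 0, 0, 0.15],
    [0.4, 4.4, 0, 0, 0, 0, 0.15],
    [0.4, 4.4, 0, 0, 0, 0, 0.15],
    [0.4, 4.4, 0, 0, 0, 0, 0.15],
    [0.5, 4.3, 0, 0, 0, 0, 0.15],
    [0.5, 4.3, 0, 0, 0, 0, 0.15],
    [0, 0, 0, 0, 0, 0, 0.15],
  ],
)

```text
time_s: 22.9
tool_pos: [0.5007, 0.2555, 0.2283]
tool_rot: [-0.003, 1.0, 0.001, -0.001]
ft_force: [-0.2, -1.0, -3.4]
grip_width: 0.264
gripper_force: 30.0
```

Request:
drive_tool(
  plan=[
    [0, 0, 0, 0, 0, 0, 0.15],
    [0, 0, 0, 0, 0, 0, 0.15],
  ],
)

```text
time_s: 23.1
tool_pos: [0.5022, 0.2507, 0.229]
tool_rot: [0.0, 1.0, -0.0, -0.001]
ft_force: [-0.3, -1.0, -2.9]
grip_width: 0.264
gripper_force: 30.0
```

```bash
python3 - <<'E'
from rig import sense,cams
from h import *
w,s0=cams.capture("wrist"),cams.capture("side")
s=sense(); print({k:np.round(s[k],4) for k in ("time_s","tool_pos","tool_rot","grip_width","ft_force")})
o,_=pickle.load(open("w4.pkl","rb"))
t=cv2.cvtColor(o["color"],cv2.COLOR_RGB2GRAY)[245:275,222:293]; m=cv2.cvtColor(w["color"],cv2.COLOR_RGB2GRAY)
r=cv2.matchTemplate(m[235:290,212:303],t,cv2.TM_CCOEFF_NORMED); print("knob shift",np.subtract(cv2.minMaxLoc(r)[3],(10,10)),r.max())
a=cv2.resize(w["color"][130:330,160:360,::-1],(400,400),interpolation=cv2.INTER_CUBIC)
b=cv2.resize(s0["color"][110:250,155:295,::-1],(400,400),interpolation=cv2.INTER_CUBIC)
cv2.imwrite("pics/w6.png",np.hstack([a,b]))
E
```

```text
{'time_s': np.float64(23.2), 'tool_pos': array([0.5025, 0.2503, 0.2296]), 'tool_rot': array([ 9.e-04,  1.e+00, -2.e-04, -3.e-04]), 'grip_width': np.float64(0.2637), 'ft_force': array([-0.0089, -0.4807, -1.9674])}
knob shift [ 0 -1] 0.97865623
```

View pics/w6.png

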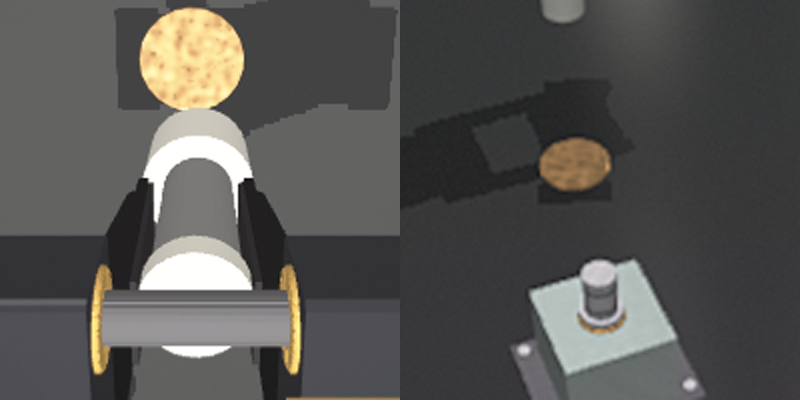

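The tapper is held unslipped and the pad lies ahead of it, at (192,58) in the wrist crop. The arbor stands deep in the bush. I'll lower onto the pad.

Request:
drive_tool(
  plan=[
    [0, 0.15, 4, 0, 0, 0, 0.15],
    [0, 0, 4, 0, 0, 0, 0.15],
    [0, 0, 4, 0, 0, 0, 0.15],
    [0, 0, 3, 0, 0, 0, 0.15],
    [0, 0, 2, 0, 0, 0, 0.15],
    [0, 0, 0, 0, 0, 0, 0.15],
    [0, 0, 0, 0, 0, 0, 0.15],
  ],
)

```text
time_s: 23.9
tool_pos: [0.5029, 0.2523, 0.0606]
tool_rot: [0.001, 1.0, 0.0, 0.0]
ft_force: [0.2, -0.1, -2.8]
grip_width: 0.265
gripper_force: 30.0
```

Request:
drive_tool(
  plan=[
    [0, 0, 0.15, 0, 0, 0, 0.15],
    [0, 0, 0.15, 0, 0, 0, 0.15],
    [0, 0, 0, 0, 0, 0, 0.15],
    [0, 0, 0, 0, 0, 0, 0.15],
  ],
)

```text
time_s: 24.3
tool_pos: [0.5027, 0.2531, 0.0578]
tool_rot: [-0.0, 1.0, 0.0, 0.0]
ft_force: [0.6, 0.0, -2.8]
grip_width: 0.263
gripper_force: 30.0
```

Request:
drive_tool(
  plan=[
    [0, 0, 0.15, 0, 0, 0, 0.15],
    [0, 0, 0.1, 0, 0, 0, 0.15],
    [0, 0, 0, 0, 0, 0, 0.15],
    [0, 0, 0, 0, 0, 0, 0.15],
  ],
)

```text
time_s: 24.7
tool_pos: [0.5023, 0.253, 0.0545]
tool_rot: [-0.0, 1.0, -0.0, -0.0]
ft_force: [-0.5, 0.0, -1.8]
grip_width: 0.258
gripper_force: 30.0
```

Request:
drive_tool(
  plan=[
    [0, 0, 0.1, 0, 0, 0, 0.15],
    [0, 0, 0, 0, 0, 0, 0.15],
    [0, 0, 0, 0, 0, 0, 0.15],
  ],
)

```text
time_s: 25.0
tool_pos: [0.5027, 0.2531, 0.0539]
tool_rot: [0.0, 1.0, 0.0, 0.0]
ft_force: [0.6, 0.2, -1.1]
grip_width: 0.261
gripper_force: 30.0
```

The tapper is on the pad. I'll release and withdraw.

Request:
drive_tool(
  plan=[
    [0, 0, 0.05, 0, 0, 0, 0.15],
    [0, 0, 0, 0, 0, 0, 0.35],
    [0, 0, 0, 0, 0, 0, 0.6],
    [0, 0, 0, 0, 0, 0, 0.6],
    [0, 0, 0, 0, 0, 0, 0.6],
    [0, 0, -2, 0, 0, 0, 0.6],
    [0, 0, -4, 0, 0, 0, 0.6],
    [0, 0, -4, 0, 0, 0, 0.6],
    [0, 0, -4, 0, 0, 0, 0.6],
    [0, 0, -3, 0, 0, 0, 0.6],
  ],
)

```text
time_s: 26.0
tool_pos: [0.503, 0.2533, 0.2263]
tool_rot: [0.0, 1.0, 0.001, 0.001]
ft_force: [0.7, -0.3, 0.2]
grip_width: 0.6
gripper_force: 0.0
```

Request:
drive_tool(
  plan=[
    [1, 4, 0, 0, 0, 0, 0.6],
    [1, 4, 0, 0, 0, 0, 0.6],
    [1, 4, 0, 0, 0, 0, 0.6],
    [0, 0, 0, 0, 0, 0, 0.6],
    [0, 0, 0, 0, 0, 0, 0.6],
  ],
)

```text
time_s: 26.5
tool_pos: [0.472, 0.3734, 0.2228]
tool_rot: [-0.001, 1.0, -0.0, -0.0]
ft_force: [0.2, -0.1, 0.3]
grip_width: 0.6
gripper_force: 0.0
```

```bash
python3 - <<'E'
from rig import sense,cams
import cv2,numpy as np
s0,t=cams.capture("side"),cams.capture("top")
s=sense(); print({k:np.round(s[k],4) for k in ("time_s","tool_pos","grip_width","ft_force")})
a=cv2.resize(s0["color"][110:360,155:355,::-1],(400,500),interpolation=cv2.INTER_CUBIC)
b=cv2.resize(t["color"][120:280,140:300,::-1],(400,400),interpolation=cv2.INTER_CUBIC)
cv2.imwrite("pics/w7.png",np.hstack([a,np.vstack([b,np.zeros((100,400,3),np.uint8)])]))
E
```

```text
{'time_s': np.float64(26.6), 'tool_pos': array([0.4725, 0.3722, 0.2229]), 'grip_width': np.float64(0.5958), 'ft_force': array([ 0.4481, -0.383 ,  0.6792])}
```

View pics/w7.png

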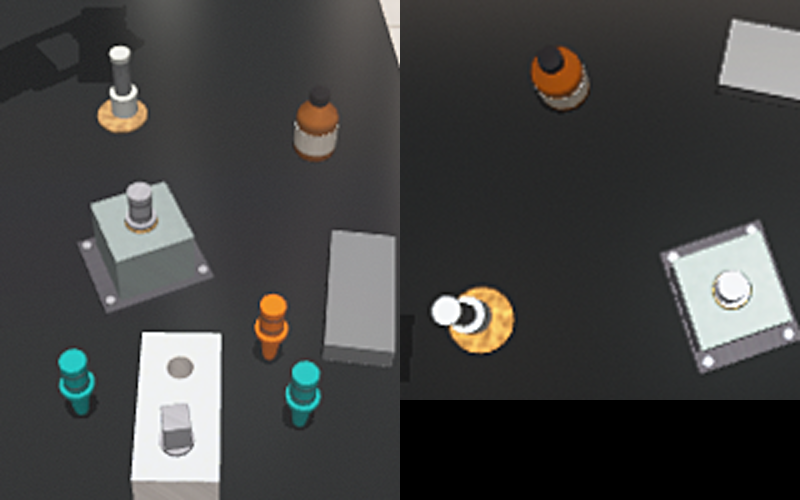

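The tapper stands upright on its pad at (120,85) and the arbor is driven in upright at (140,205). The square-headed arbor, bottle and slide box are where they were, and nothing touches the robot. I'll hand in.

```bash
python3 -c "
from rig import ctrl; print(ctrl.hand_in())"
```

```text
the job is handed in; nothing more can be done
None
```

The arbor is locked in the bush after sinking about 14 mm (the first tap sank about 3.5 mm, slightly over the 2–3 mm asked), it held a 21 N proving tap without moving, the tapper is back on its pad, and the job was handed in at 27 s.

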